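# Draw the spatula out from under the dish rack

### The arm

A 6-joint arm with a two-finger parallel gripper is mounted at the origin on the work surface. World frame = base frame: x ahead of the robot, y to its left, z up, the work surface at z = 0. Lengths are in mm, angles in rad, forces in N, time in s.
With the tool pointing down it reaches from about 400 to 925 mm from the base axis. Payload 12.5 kg.
Tool frame: the origin (TCP) lies on the mounting face of the last link; the fingertips stand 190 mm ahead of it and the grasp point (between the pads) lies 171 mm ahead of it (env.grasp_offset is the distance from the TCP to the grasp point, in mm); z points along the fingers, y is the direction in which the jaws open and shut (so a half turn about z gives the same grasp; the last joint's range is limited). The gripper opens to 95 mm and grips with 3 to 60 N. Pads are 20 mm wide; open, the fingers measure 119 mm over their backs; the gripper's body (75 mm by 180 mm) begins 59 mm behind the grasp point.
Start: joints at [-1.363, 0.491, 1.559, -0, 1.092, -0.106], TCP at [192.941, -594.473, 404.761] pointing down, gripper open.
Joint ranges: [-3.1, 3.1], [-0.84, 2.19], [0.05, 2.79], [-1.13, 4.28], [0.06, 2.93], [-2.69, 2.69]. Speed limits (rad/s): [2.22, 2.22, 2.79, 3.14, 3.14, 3.14].

### API

Orientations are given as [roll, pitch, yaw] about the fixed x, y, z axes, in that order (R = Rz(yaw) Ry(pitch) Rx(roll)).
In Python, from cell import env, viewer gives the robot as it stands.
- The arm moves only by the tool play_rows, never from a script. Its argument "increments" is a list of rows, each an object of numbers: "dx", "dy", "dz": the shift along the tool's x, y, z in mm; "rx", "ry", "rz": the turn, a rotation vector about the tool's x, y, z in units of 6 degrees (1.0 is 6 degrees). A call has 1 to 8 rows; each row is the pose to reach, as a shift and turn from the pose measured when the call began, along the tool's axes at that moment; what a row does not reach only later rows make up. A row lasts 1/12 s, in which the tool goes at most 41.7 mm and 7.16 degrees, less where a joint would pass 70% of its speed; a pose out of reach is approached as far as the arm can. A call with a gripper value outside its range is refused whole. "fingers" is the opening, from 0 (shut) to 1 (fully open), set as the call begins (left out, the last holds). The fingers move at their own pace and stop on an object; the grip force is fixed at half the most. Time passes only in rows, so rows that repeat a pose let the fingers close. It gives the time, the measured TCP pose, the force and the opening at its end, in the units of the state.
- env.state(): the state, without advancing time (a new reading comes with each control period).
- viewer.read_camera(name): name is "side" or "top"; returns a dict with "image" (480x640x3 uint8, red, green, blue), "fx", "fy", "cx", "cy" (pixels), "k1" (the pictures are not rectified: a ray, as slopes to the right and down, at radius r is drawn at 1 + k1 r^2 times it, then the intrinsics apply), "rvec" (rotation vector, rad) and "tvec" (3), from world to camera coordinates, as OpenCV has them. Camera axes: x right, y down, z forward; pixel columns grow to the right and rows downward; lengths in mm; the calibration is good to about 2 mm. A picture is of the moment at which its call begins. There is no depth.
- env.job_done(): hands the job in, once; it reports no verdict.
The state is a dict: "t": time; "joints": joint angles; "qvel": joint speeds; "tau": joint torques, N m; "eef_pos": TCP position; "tcp_rot": TCP orientation; "ft_force": force on the tool from outside, world axes, zero at the start; "moment": the same for the moment, N m; "opening": opening from 0.0 (shut) to 1.0 (fully open).
Only numpy, scipy, OpenCV 4.12 (cv2) and the standard library are available. Lean on these libraries where they do the work, as an engineer would, in place of code of your own. Each camera call takes 0.05 s, during which the arm holds its last target.

### The job

The wooden spatula has slipped under the dish rack's two decks and is longer than the opening between them: take hold of it through the opening, tilt it and draw it up slantwise through the opening, one end first. Finish while still holding it: keep it still in the gripper, all of it higher than the tops of the jars on the rack and touching nothing else, and do not put it down or let go. Leave the jars, the steel glass and everything around the rack standing where they are.

Things in the scene. Friction and masses are not known exactly. Their poses are not given: they have to be found in the camera images.
- spatula_mid (a point): wooden spatula, 280 mm long, 60-130 g, lying flat on two ribs in the drainer tray under the rack's decks, along the rack's y within 4 deg, blade to the rack's +y. This point: mid-length, mid-thickness of the handle, near the balance point; at first 19 mm above the tray floor and within 20 mm (along y) of the opening's centre. Axes: x towards the blade tip, z up from its flat underside
- handle_end (a point): tip of the spatula's handle, mid-thickness. The handle is a straight bar 20 mm wide, 18 mm thick, from here to 50 mm past spatula_mid
- blade_end (a point): tip of the spatula's blade, mid-thickness, 5 mm below the handle's middle line. The blade is 50 mm wide, 8 mm thick, 90 mm long, underside flush with the handle's
- rack: fixed steel dish rack, origin at its centre on the work surface, y along its length, turned up to 0.3 rad. Drainer tray: floor at z 34 mm, inside 226 (x) by 460 mm (y), rim to z 52; two ribs across it at y +-110, tops z 44; end bars at y +-236, z 74-82. A narrow flap hangs folded down on its +x edge and plays no part. Nothing but the spatula is in the tray
- opening (a point): centre of the opening between the rack's two decks, level with their tops; rack axes. Clear opening 180 mm (y) by 212 mm (x), open above and below. The slatted decks, tops z 108 mm, undersides z 102, run from y +-90 to y +-228; guard wires (z 135) and posts (z 150) only round their outer edges. Two vessels per deck at about y +-175, x +-50, tops z 193
- jar_a: clear glass jar with a steel twist cap, 60 mm across and 85 mm tall, standing on one of the rack's decks (the three jars and the steel glass share four places and may be swapped); origin at the centre of its underside; leave it alone
- jar_b: clear glass jar with a steel twist cap, 60 mm across and 85 mm tall, standing on one of the rack's decks (the three jars and the steel glass share four places and may be swapped); origin at the centre of its underside; leave it alone
- jar_c: clear glass jar with a steel twist cap, 60 mm across and 85 mm tall, standing on one of the rack's decks (the three jars and the steel glass share four places and may be swapped); origin at the centre of its underside; leave it alone
- tumbler: stainless steel drinking glass, 60 mm across, 85 mm tall, on one of the decks; origin at the centre of its underside; leave it alone
- colander: orange plastic colander, 190 mm across, 85 mm tall, on the plank to the left of the rack; leave it alone
- mug: white mug, 80 mm across, 90 mm tall, on the plank to the right; leave it alone
- soap: green glass bottle, 64 mm across, 170 mm tall, on the plank, far left; leave it alone
- brush: dish brush lying on the plank, far right; leave it alone

How it is judged (in metres and radians):
On the way:
1. the spatula slants through the opening: one end above the decks while the other end is still below them, its middle within the opening (((z of handle_end in the frame of rack above 0.125 m and z of blade_end in the frame of rack below 0.1 m) or (z of blade_end in the frame of rack above 0.125 m and z of handle_end in the frame of rack below 0.1 m)) and x of spatula_mid in the frame of rack between -0.1 and 0.1 m and y of spatula_mid in the frame of rack between -0.1 and 0.1 m), for 0.1 s.
At the end, for the whole second after the job is handed in: Both spatula ends are over 205 mm above the work surface (jar tops: 193 mm); the fingers grip it (over 1 N); it is still (under 0.05 m/s, 0.3 rad/s) and touches no rack or other object; jars, steel glass, colander, mug, bottle, brush within 40 mm of their start, upright (not the brush) to 0.35 rad (height (world z) of each of handle_end, blade_end above 0.205 m and contact force between spatula and the fingers above 1 N and linear speed of spatula below 0.05 m/s and angular speed of spatula below 0.3 rad/s and contact force between spatula and rack below 0.1 N and contact force between spatula and jar_a below 0.1 N and contact force between spatula and jar_b below 0.1 N and contact force between spatula and jar_c below 0.1 N and contact force between spatula and tumbler below 0.1 N and contact force between spatula and colander below 0.1 N and contact force between spatula and mug below 0.1 N and contact force between spatula and soap below 0.1 N and contact force between spatula and brush below 0.1 N and distance of each of jar_a, jar_b, jar_c, tumbler, colander, mug, soap, brush from where it was at the start of the episode below 0.04 m and angle between each of jar_a, jar_b, jar_c, tumbler, colander, mug, soap's own z axis and vertical below 0.35 rad); the arm keeps its last pose, push and grip.
It fails at once if a jar, the steel glass or another bystander is shifted more than 40 mm or tipped over (distance of any of jar_a, jar_b, jar_c, tumbler, colander, mug, soap, brush from where it was at the start of the episode above 0.04 m or angle between any of jar_a, jar_b, jar_c, tumbler, colander, mug, soap's own z axis and vertical above 0.35 rad).
It also fails if it takes over 45 s, if anything falls off the work surface, if the arm or the gripper's body presses on something with over 40 N, if the wrist force passes 120 N, or if a joint passes its speed limit or range.

## Working session

There is one attempt and no reset: what is moved stays moved. The work goes in short steps, Python scripts to look and compute and a tool call to move; the robot and the scene stay as the last step left them, time stands still between calls to the robot, and variables do not carry over. Pictures are saved under pics/ and viewed, and the job is handed in when it is done.

Besides the shell and the picture viewer there is one more tool, called as name([rows], argument=value, ...), one row to a line, values as JSON. play_rows: Moves the arm, as the interface text tells. Its arguments: {"type":"object","properties":{"increments":{"type":"array","items":{"type":"object","properties":{"dx":{"type":"number"},"dy":{"type":"number"},"dz":{"type":"number"},"rx":{"type":"number"},"ry":{"type":"number"},"rz":{"type":"number"}}}},"fingers":{"type":"number"}},"required":["increments"]}

```bash
ls; mkdir -p pics
python3 - <<'E'
from cell import env, viewer
import cv2
print(env.state(), env.grasp_offset)
for n in("side","top"):
    c=viewer.read_camera(n); cv2.imwrite(f"pics/{n}0.png",c["image"][:,:,::-1]); c.pop("image"); print(n,c)
E
```

```text
pics
{'t': 0.0, 'joints': array([-1.36263422e+00,  4.91560041e-01,  1.55946620e+00, -3.27495928e-05,
        1.09168861e+00, -1.05628432e-01]), 'qvel': array([ 0.00063196,  0.00114717, -0.00024509,  0.00351702,  0.00233927,
        0.00060423]), 'tau': array([ 7.67478869e-04, -6.12658453e+01, -2.58187544e+01,  6.92743971e-02,
        4.81568731e-02, -9.43090026e-05]), 'eef_pos': array([ 192.91110045, -594.4439122 ,  404.1555601 ]), 'tcp_rot': array([-3.14047364e+00, -8.94328274e-05,  3.13805602e-01]), 'ft_force': array([ 0.43348193, -0.19161917, -0.45737063]), 'moment': array([ 0.04376453, -0.03516162, -0.00717069]), 'opening': 0.9959430126418617} 171.3
side {'fx': 434.99790768385884, 'fy': 434.99790768385884, 'cx': 323.07944704914553, 'cy': 237.01798454742072, 'k1': -0.011280421836885117, 'rvec': array([ 0.95088441, -2.58783158,  0.92788259]), 'tvec': array([ 434.77286045,  340.60508479, 1071.11451026])}
top {'fx': 581.2798699585258, 'fy': 581.2798699585258, 'cx': 319.44802979494335, 'cy': 242.39185997075393, 'k1': -0.09830213697487603, 'rvec': array([ 2.14640768, -2.07271047,  0.20948506]), 'tvec': array([  -7.81249448,  554.2414471 , 1699.05287487])}
```

View pics/side0.png

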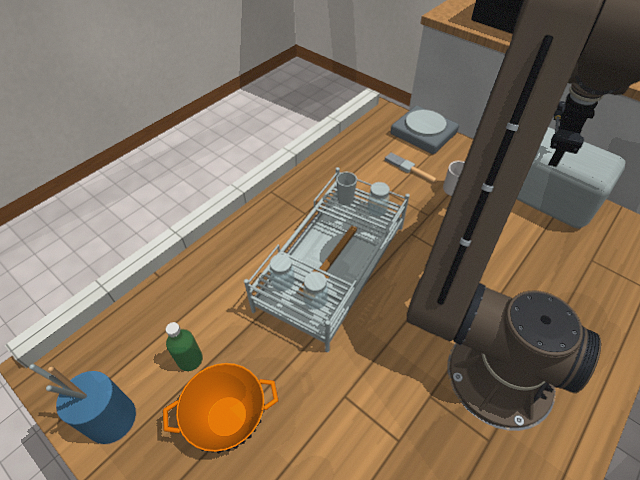

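View pics/top0.png

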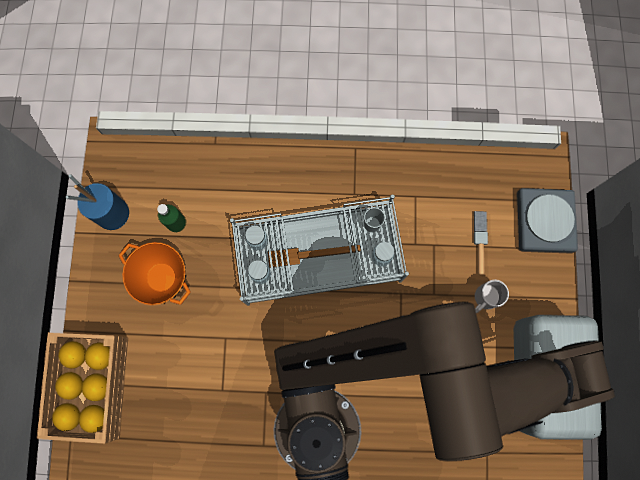

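The top view shows the rack at about (318,250). The spatula's handle runs from about (298,255) to (358,247), with the blade to the left under the slats. I'll zoom in next.

```bash
cat > h.py <<'E'
import numpy as np, cv2
from cell import env, viewer
def und(c,px):
    px=np.atleast_2d(np.float64(px)); s=(px-[c["cx"],c["cy"]])/[c["fx"],c["fy"]]
    u=s.copy()
    for _ in range(20): u=s/(1+c["k1"]*(u**2).sum(1,keepdims=True))
    return u
def plane(c,px,z):
    R=cv2.Rodrigues(c["rvec"])[0]; o=-R.T@c["tvec"]
    d=np.c_[und(c,px),np.ones(len(np.atleast_2d(px)))]@R
    return o+d*((z-o[2])/d[:,2])[:,None]
def proj(c,P):
    R=cv2.Rodrigues(c["rvec"])[0]; p=np.atleast_2d(P)@R.T+c["tvec"]; s=p[:,:2]/p[:,2:]
    s=s*(1+c["k1"]*(s**2).sum(1,keepdims=True)); return s*[c["fx"],c["fy"]]+[c["cx"],c["cy"]]
def crop(c,name,x0,y0,x1,y1,k):
    im=cv2.resize(c["image"][y0:y1,x0:x1,::-1],None,fx=k,fy=k,interpolation=cv2.INTER_CUBIC); cv2.imwrite(name,im)
E
python3 - <<'E'
from h import *
c=viewer.read_camera("top"); crop(c,"pics/top1.png",220,185,420,310,4)
c=viewer.read_camera("side"); crop(c,"pics/side1.png",235,160,425,355,3)
E
```

```text
(no output)
```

View pics/top1.png

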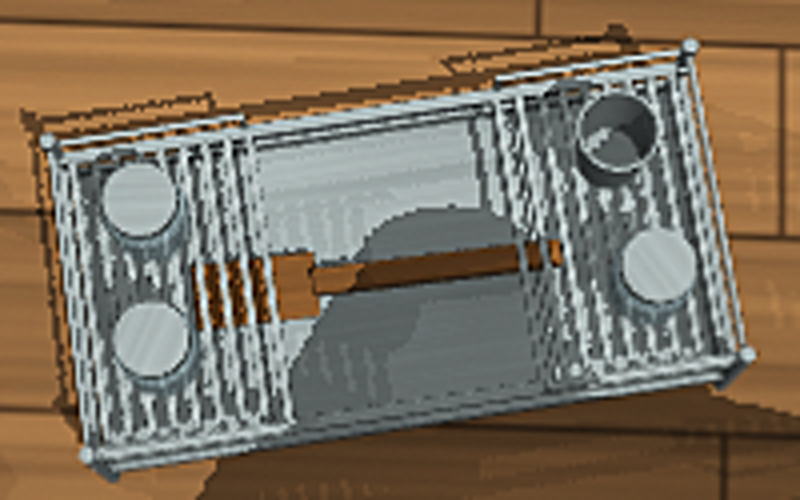

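View pics/side1.png

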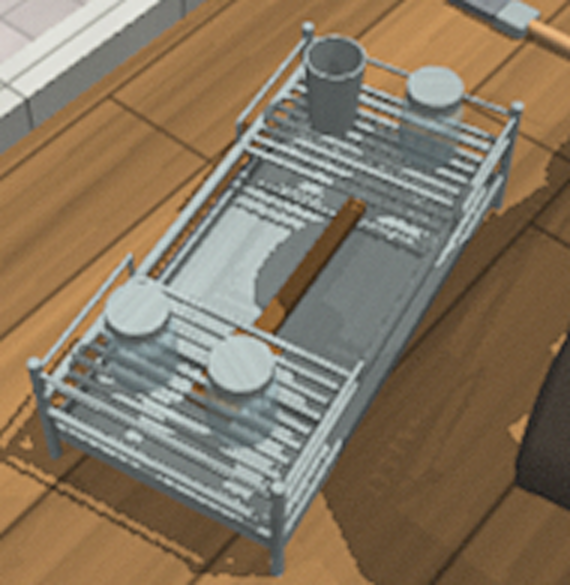

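Run:
```python
from h import *
c=viewer.read_camera("top")
f=lambda p:np.array(p)/4+[220-.375,185-.375]
post=plane(c,f([(48,142),(690,46),(748,355),(87,455)]),150)[:,:2]
jar=plane(c,f([(141,200),(619,133),(659,264),(152,340)]),193)[:,:2]
print(post,jar)
for P in(post,jar):
    ctr=P.mean(0); v=(P[0]+P[3]-P[1]-P[2]); v/=np.linalg.norm(v)
    yaw=np.arctan2(-v[0],v[1]); print("ctr",ctr,"yaw",yaw)
    Rt=np.array([[np.cos(yaw),np.sin(yaw)],[-np.sin(yaw),np.cos(yaw)]])
    print((P-ctr)@Rt.T)
ctr=(post.mean(0)+jar.mean(0))/2
# spatula
hsv=cv2.cvtColor(c["image"],cv2.COLOR_RGB2HSV)
R=c["image"].astype(int); m=((hsv[...,0]<16)&(hsv[...,1]>150)).astype(np.uint8)
q=f([(185,240),(575,225),(575,285),(185,345)]).astype(int)
k=np.zeros_like(m); cv2.fillConvexPoly(k,q,1); m&=k
ys,xs=np.nonzero(m)
W=plane(c,np.c_[xs,ys],62); 
cols=(xs>302)&(xs<350)
h=W[cols,:2]; mean=h.mean(0); d=cv2.fitLine(h.astype(np.float32),cv2.DIST_L2,0,.01,.01).ravel()
print("handle line",d, mean)
v=d[:2]*np.sign(d[1]); syaw=np.arctan2(-v[0],v[1])
print("spat yaw",syaw,"perp width",np.percentile((h-d[2:])@[-v[1],v[0]],[2,50,98]))
s=(W[:,:2]-d[2:])@v; print("handle end along",s.min(), "pt",d[2:]+v*s.min())
W2=plane(c,np.c_[xs,ys],52)[:,:2]; s2=(W2-d[2:])@v; print("blade",s2.max(),d[2:]+v*s2.max(), "len",s2.max()-s.min())
mid=d[2:]+v*(s.min()+s2.max())/2; print("mid",mid)
for n in("top","side"):
    cc=viewer.read_camera(n)
    # mid: 
    im=cc["image"][:,:,::-1].copy()
    for P in [np.r_[mid,62],np.r_[mid+v*140,52],np.r_[mid-v*140,62],np.r_[ctr,108]]:
        u=proj(cc,P)[0]; cv2.circle(im,tuple(int(a) for a in np.round(u)),2,(0,0,255),-1)
    for t in [(x,y) for x in(-106,106) for y in(-90,90)]:
        yaw=0.157
```

```text
[[ 591.77301717  266.46545471]
 [ 679.6472895  -196.08950591]
 [ 453.79167676 -239.40088585]
 [ 366.63653128  224.13624978]] [[ 541.82431355  191.173835  ]
 [ 601.5238762  -141.69937068]
 [ 508.77842681 -170.97059145]
 [ 443.2617437   177.85966368]]
ctr [522.96212868  13.77782818] yaw 0.18679453897337475
[[ 114.54055141  235.51313564]
 [ 114.98506    -235.31462665]
 [-114.98506    -235.92890588]
 [-114.54055141  235.7303969 ]]
ctr [523.84709007  14.09088413] yaw 0.18165650135415123
[[  49.67306271  170.9214407 ]
 [  48.25375339 -167.25986334]
 [ -48.25375339 -179.2941428 ]
 [ -49.67306271  175.63256544]]
handle line [ 1.5542912e-01 -9.8784703e-01  5.2519995e+02 -7.7466187e+00] [525.19995945  -7.74661889]
spat yaw 0.15606184 perp width [-9.09911464 -0.06711607  8.93806194]
handle end along -102.56457750329959 pt [ 541.14147369 -109.06473203]
blade 173.99933091822857 [498.15538745 164.13810355] len 276.56390842152814
mid [519.64843057  27.53668576]
```

```bash
cat >> h.py <<'E'
from scipy.spatial.transform import Rotation as Ro
def inc(pos,rpy):
    s=env.state(); R=Ro.from_euler("xyz",s["tcp_rot"]); T=Ro.from_euler("xyz",rpy)
    d=R.inv().apply(np.array(pos)-s["eef_pos"]); r=np.degrees((R.inv()*T).as_rotvec())/6
    print("t",round(s["t"],2),"inc",d.round(1),r.round(2),"force",s["ft_force"].round(1))
E
python3 - <<'E'
from h import *
inc([529.4,-34.7,400],[np.pi,0,1.727])
E
```

```text
t 0.35 inc [ 492.8 -428.6    4.7] [ -0.    -0.   -13.49] force [-0.5  0.3  0.2]
```

play_rows([
  {"dx":10,"dy":-8,"dz":-20,"rz":-0.8},
  {"dx":40,"dy":-30,"dz":-40,"rz":-1.8},
  {"dx":70,"dy":-58,"dz":-40,"rz":-2.8},
  {"dx":100,"dy":-86,"dz":-40,"rz":-3.8},
  {"dx":130,"dy":-112,"dz":-40,"rz":-4.8},
  {"dx":160,"dy":-139,"dz":-40,"rz":-5.8},
  {"dx":190,"dy":-165,"dz":-40,"rz":-6.6},
  {"dx":215,"dy":-187,"dz":-40,"rz":-7.3},
], fingers=0.7)

```text
invalid input
```

Run:
```python
from h import *
inc([529.4,-34.7,400],[np.pi,0,1.727]); print(env.state())
```

```text
t 0.35 inc [ 492.8 -428.6    4.7] [ -0.    -0.   -13.49] force [-0.5  0.3  0.2]
{'t': 0.35, 'joints': array([-1.36256943e+00,  4.91069434e-01,  1.55898844e+00, -7.50812467e-06,
        1.09172378e+00, -1.05586456e-01]), 'qvel': array([ 0.00200202, -0.00135769, -0.00139416, -0.00023442,  0.00158725,
       -0.00072533]), 'tau': array([-7.06274495e-04, -6.11891842e+01, -2.58117646e+01,  6.92418194e-02,
        4.57173062e-02, -3.72931288e-05]), 'eef_pos': array([ 192.96033753, -594.47329272,  404.62513875]), 'tcp_rot': array([-3.14140400e+00, -1.32937181e-05,  3.13816817e-01]), 'ft_force': array([-0.51453393,  0.34854955,  0.16151663]), 'moment': array([0.01464122, 0.00465963, 0.04681569]), 'opening': 0.9986854199975602}
```

play_rows([
  {"dx":10,"dy":-8,"dz":-20,"rx":0,"ry":0,"rz":-0.8},
  {"dx":40,"dy":-30,"dz":-40,"rx":0,"ry":0,"rz":-1.8},
  {"dx":70,"dy":-58,"dz":-40,"rx":0,"ry":0,"rz":-2.8},
  {"dx":100,"dy":-86,"dz":-40,"rx":0,"ry":0,"rz":-3.8},
  {"dx":130,"dy":-112,"dz":-40,"rx":0,"ry":0,"rz":-4.8},
  {"dx":160,"dy":-139,"dz":-40,"rx":0,"ry":0,"rz":-5.8},
  {"dx":190,"dy":-165,"dz":-40,"rx":0,"ry":0,"rz":-6.6},
  {"dx":215,"dy":-187,"dz":-40,"rx":0,"ry":0,"rz":-7.3},
], fingers=0.7)

```text
t: 1.02
eef_pos: [340.4, -348.0, 444.9]
tcp_rot: [3.141, -0.0, 1.083]
ft_force: [0.6, -1.0, -0.3]
opening: 0.701
```

Run:
```python
from h import *
inc([529.4,-34.7,400],[np.pi,0,1.727]); print(env.state()["opening"])
```

```text
t 1.02 inc [365.3  20.1  44.9] [ 0.   -0.   -6.15] force [ 0.6 -1.  -0.3]
0.7011430053279101
```

play_rows([
  {"dx":35,"dy":2,"dz":0,"rx":0,"ry":0,"rz":-0.8},
  {"dx":75,"dy":4,"dz":0,"rx":0,"ry":0,"rz":-1.6},
  {"dx":115,"dy":6,"dz":0,"rx":0,"ry":0,"rz":-2.4},
  {"dx":155,"dy":8,"dz":0,"rx":0,"ry":0,"rz":-3.2},
  {"dx":195,"dy":10,"dz":0,"rx":0,"ry":0,"rz":-4.0},
  {"dx":235,"dy":12,"dz":0,"rx":0,"ry":0,"rz":-4.8},
  {"dx":275,"dy":15,"dz":0,"rx":0,"ry":0,"rz":-5.5},
  {"dx":310,"dy":17,"dz":0,"rx":0,"ry":0,"rz":-6.15},
])

```text
t: 1.68
eef_pos: [501.5, -79.8, 445.2]
tcp_rot: [3.141, 0.0, 1.731]
ft_force: [0.4, -0.7, 0.1]
opening: 0.702
```

Run:
```python
from h import *
inc([529.4,-34.7,400],[np.pi,0,1.727]); print(env.state()["opening"])
```

```text
t 1.68 inc [40.1 34.7 45.2] [0.01 0.   0.04] force [ 0.4 -0.7  0.1]
0.7020731421376162
```

play_rows([
  {"dx":20,"dy":18,"dz":0,"rx":0,"ry":0,"rz":0.04},
  {"dx":40,"dy":34.5,"dz":10,"rx":0,"ry":0,"rz":0.04},
  {"dx":40,"dy":34.5,"dz":40,"rx":0,"ry":0,"rz":0.04},
  {"dx":40,"dy":34.5,"dz":60,"rx":0,"ry":0,"rz":0.04},
  {"dx":40,"dy":34.5,"dz":70,"rx":0,"ry":0,"rz":0.04},
  {"dx":40,"dy":34.5,"dz":70,"rx":0,"ry":0,"rz":0.04},
])

```text
t: 2.18
eef_pos: [529.1, -34.8, 373.4]
tcp_rot: [-3.139, -0.001, 1.727]
ft_force: [-0.7, -0.1, 0.3]
opening: 0.7
```

Run:
```python
from h import *
inc([529.4,-34.7,227],[np.pi,0,1.727])
c=viewer.read_camera("top"); crop(c,"pics/top2.png",200,165,400,315,4)
c=viewer.read_camera("side"); crop(c,"pics/side2.png",235,130,445,330,3)
```

```text
t 2.18 inc [-1.000e-01  7.000e-01  1.464e+02] [-0.02 -0.01  0.  ] force [-0.7 -0.1  0.3]
```

View pics/top2.png

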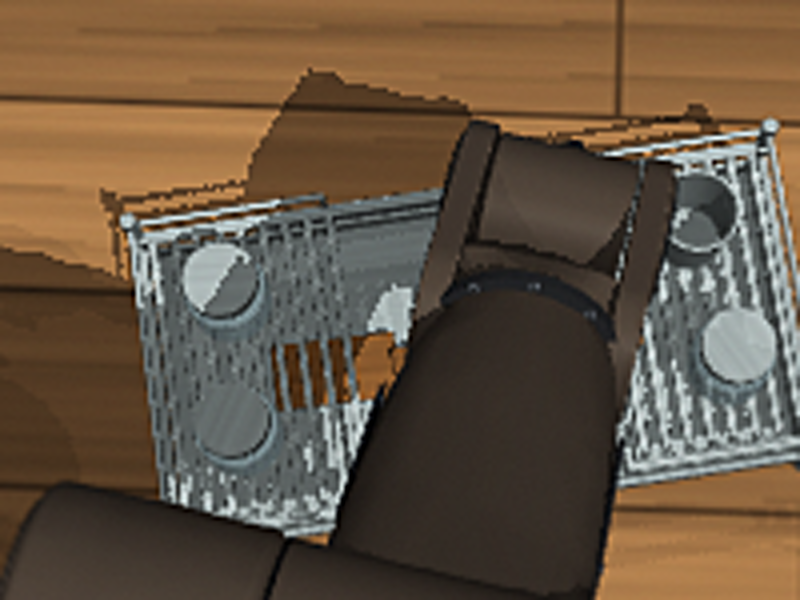

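View pics/side2.png

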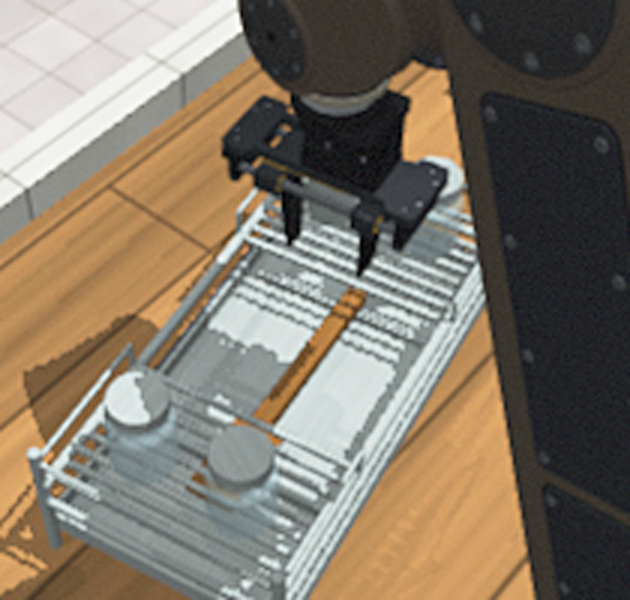

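The side view shows the open fingers over the handle, at about (330,230) in the crop, with the body's long axis across the rack. I'll descend now.

play_rows([
  {"dx":0,"dy":0.5,"dz":20,"rx":0,"ry":0,"rz":0},
  {"dx":0,"dy":0.5,"dz":45,"rx":0,"ry":0,"rz":0},
  {"dx":0,"dy":0.5,"dz":70,"rx":0,"ry":0,"rz":0},
  {"dx":0,"dy":0.5,"dz":95,"rx":0,"ry":0,"rz":0},
  {"dx":0,"dy":0.5,"dz":115,"rx":0,"ry":0,"rz":0},
  {"dx":0,"dy":0.5,"dz":130,"rx":0,"ry":0,"rz":0},
  {"dx":0,"dy":0.5,"dz":140,"rx":0,"ry":0,"rz":0},
  {"dx":0,"dy":0.5,"dz":145,"rx":0,"ry":0,"rz":0},
])

```text
t: 2.95
eef_pos: [530.5, -35.4, 230.7]
tcp_rot: [3.14, 0.0, 1.726]
ft_force: [-0.2, -1.0, 0.4]
opening: 0.698
```

Run:
```python
from h import *
inc([529.4,-34.7,227],[np.pi,0,1.727])
c=viewer.read_camera("side"); crop(c,"pics/side3.png",235,130,445,330,3)
```

```text
t 2.95 inc [ 0.9 -1.   3.7] [ 0.02  0.   -0.01] force [-0.2 -1.   0.4]
```

View pics/side3.png

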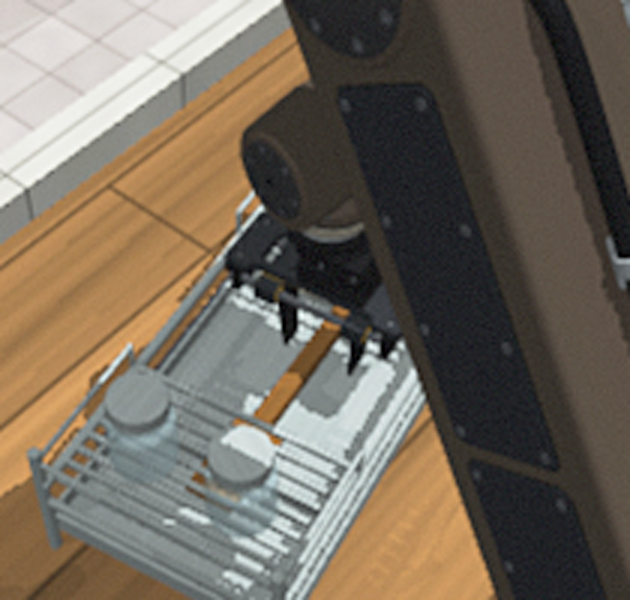

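The fingers straddle the handle. I'll go down the last 3 mm and close.

play_rows([
  {"dx":0,"dy":0,"dz":2,"rx":0,"ry":0,"rz":0},
  {"dx":0,"dy":0,"dz":3,"rx":0,"ry":0,"rz":0},
  {"dx":0,"dy":0,"dz":3,"rx":0,"ry":0,"rz":0},
])

```text
t: 3.25
eef_pos: [530.5, -35.4, 228.1]
tcp_rot: [3.139, 0.001, 1.726]
ft_force: [-0.2, -0.7, 1.1]
opening: 0.697
```

play_rows([
  {"dx":0,"dy":0,"dz":0,"rx":0,"ry":0,"rz":0},
  {"dx":0,"dy":0,"dz":0,"rx":0,"ry":0,"rz":0},
  {"dx":0,"dy":0,"dz":0,"rx":0,"ry":0,"rz":0},
  {"dx":0,"dy":0,"dz":0,"rx":0,"ry":0,"rz":0},
  {"dx":0,"dy":0,"dz":0,"rx":0,"ry":0,"rz":0},
  {"dx":0,"dy":0,"dz":0,"rx":0,"ry":0,"rz":0},
  {"dx":0,"dy":0,"dz":0,"rx":0,"ry":0,"rz":0},
  {"dx":0,"dy":0,"dz":0,"rx":0,"ry":0,"rz":0},
], fingers=0)

```text
t: 3.92
eef_pos: [530.6, -35.4, 228.1]
tcp_rot: [3.139, 0.001, 1.726]
ft_force: [-0.6, -0.4, 0.6]
opening: 0.213
```

play_rows([
  {"dx":0,"dy":0,"dz":0,"rx":0,"ry":0,"rz":0},
  {"dx":0,"dy":0,"dz":0,"rx":0,"ry":0,"rz":0},
  {"dx":0,"dy":0,"dz":0,"rx":0,"ry":0,"rz":0},
  {"dx":0,"dy":0,"dz":0,"rx":0,"ry":0,"rz":0},
])

```text
t: 4.25
eef_pos: [530.6, -35.4, 228.1]
tcp_rot: [3.139, 0.001, 1.726]
ft_force: [-0.2, -0.2, 0.5]
opening: 0.209
```

play_rows([
  {"dx":0,"dy":0,"dz":-4,"rx":0,"ry":0,"rz":0},
  {"dx":3,"dy":0,"dz":-8,"rx":0,"ry":0,"rz":0},
  {"dx":12,"dy":0,"dz":-8,"rx":0,"ry":0,"rz":0},
  {"dx":24,"dy":0,"dz":-8,"rx":0,"ry":0,"rz":0},
  {"dx":36,"dy":0,"dz":-8,"rx":0,"ry":0,"rz":0},
  {"dx":47,"dy":0,"dz":-8,"rx":0,"ry":0,"rz":0},
  {"dx":55,"dy":0,"dz":-8,"rx":0,"ry":0,"rz":0},
  {"dx":55,"dy":0,"dz":-8,"rx":0,"ry":0,"rz":0},
])

```text
t: 4.92
eef_pos: [521.6, 20.8, 236.0]
tcp_rot: [3.14, 0.0, 1.728]
ft_force: [-0.7, 0.5, -1.6]
opening: 0.209
```

Run:
```python
from h import *
inc([529.4,-34.7,227],[np.pi,0,1.727])
c=viewer.read_camera("side"); crop(c,"pics/side4.png",235,130,445,330,3)
c=viewer.read_camera("top"); crop(c,"pics/top4.png",200,165,400,315,4)
```

```text
t 4.92 inc [-56.1  -1.1   9. ] [0.02 0.   0.01] force [-0.7  0.5 -1.6]
```

View pics/side4.png

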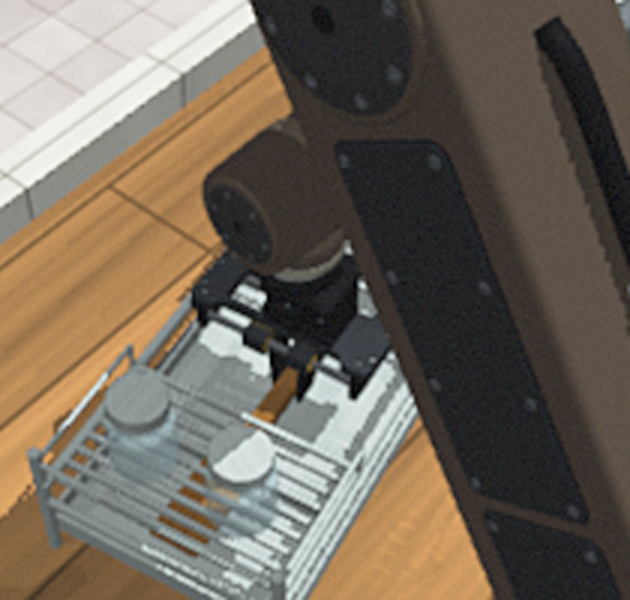

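View pics/top4.png

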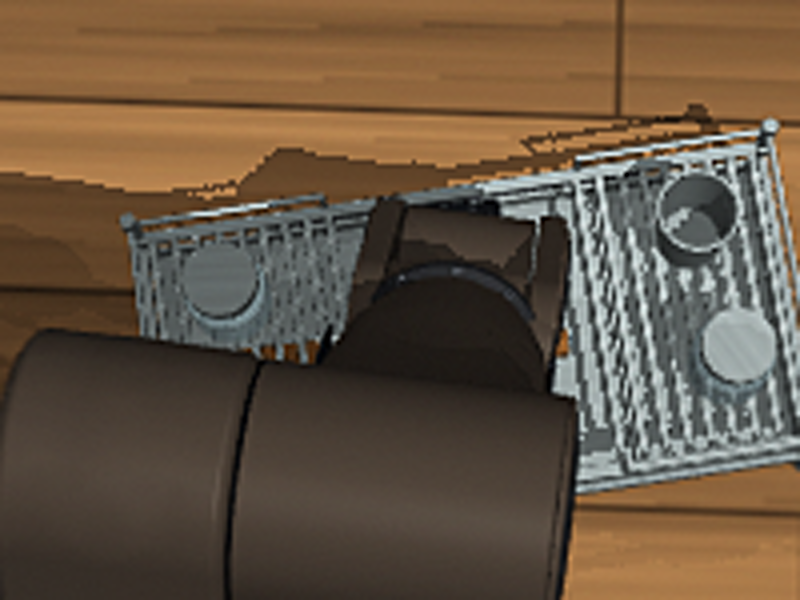

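```bash
cat > plan.py <<'E'
import numpy as np
def tcp(th,yb,zb):
    t=np.radians(th); u=np.array([np.cos(t),np.sin(t)]); w=np.array([-np.sin(t),np.cos(t)])
    return np.array([yb,-zb])-179*w-203*u
def show(start,goals):
    # increments in tool frame at start
    t=np.radians(start[0]); u=np.array([np.cos(t),np.sin(t)]); w=np.array([-np.sin(t),np.cos(t)]); p0=tcp(*start)
    for g in goals:
        d=tcp(*g)-p0; print(g,"dx %.1f dz %.1f ry %.2f"%(d@u,d@w,-(g[0]-start[0])/6), "handle z %.0f y %.0f"%(g[2]+5+280*np.sin(np.radians(g[0])),g[1]-280*np.cos(np.radians(g[0]))))
E
python3 - <<'E'
from plan import *
show((0,210,57),[(2*i,210,57-9*i/8) for i in range(1,9)])
E
```

```text
(2, 210, 55.875) dx 6.4 dz -5.9 ry -0.33 handle z 71 y -70
(4, 210, 54.75) dx 13.0 dz -11.5 ry -0.67 handle z 79 y -69
(6, 210, 53.625) dx 19.8 dz -16.9 ry -1.00 handle z 88 y -68
(8, 210, 52.5) dx 26.9 dz -22.0 ry -1.33 handle z 96 y -67
(10, 210, 51.375) dx 34.2 dz -26.9 ry -1.67 handle z 105 y -66
(12, 210, 50.25) dx 41.7 dz -31.5 ry -2.00 handle z 113 y -64
(14, 210, 49.125) dx 49.3 dz -35.9 ry -2.33 handle z 122 y -62
(16, 210, 48.0) dx 57.2 dz -40.0 ry -2.67 handle z 130 y -59
```

play_rows([
  {"dx":6,"dy":0,"dz":-6,"rx":0,"ry":-0.33,"rz":0},
  {"dx":12,"dy":0,"dz":-11.5,"rx":0,"ry":-0.67,"rz":0},
  {"dx":18,"dy":0,"dz":-17,"rx":0,"ry":-1.0,"rz":0},
  {"dx":24,"dy":0,"dz":-22,"rx":0,"ry":-1.33,"rz":0},
  {"dx":30,"dy":0,"dz":-27,"rx":0,"ry":-1.67,"rz":0},
  {"dx":36,"dy":0,"dz":-31.5,"rx":0,"ry":-2.0,"rz":0},
  {"dx":43,"dy":0,"dz":-36,"rx":0,"ry":-2.33,"rz":0},
  {"dx":49,"dy":0,"dz":-40,"rx":0,"ry":-2.67,"rz":0},
])

```text
t: 5.68
eef_pos: [514.4, 67.8, 276.3]
tcp_rot: [3.139, 0.282, 1.726]
ft_force: [0.2, 0.7, -0.7]
opening: 0.205
```

Run:
```python
from h import *
s=env.state(); print(s["joints"].round(2),s["ft_force"].round(1),s["moment"].round(2))
c=viewer.read_camera("side"); crop(c,"pics/side5.png",235,130,445,330,3)
c=viewer.read_camera("top"); crop(c,"pics/top5.png",200,165,400,315,4)
```

```text
[ 0.05  0.52  1.95 -0.45  0.68  0.25] [ 0.2  0.7 -0.7] [ 0.09 -0.05  0.01]
```

View pics/side5.png

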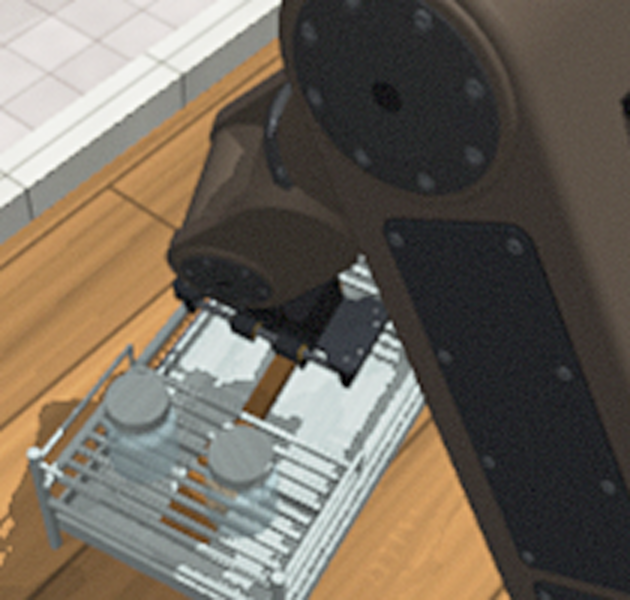

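View pics/top5.png

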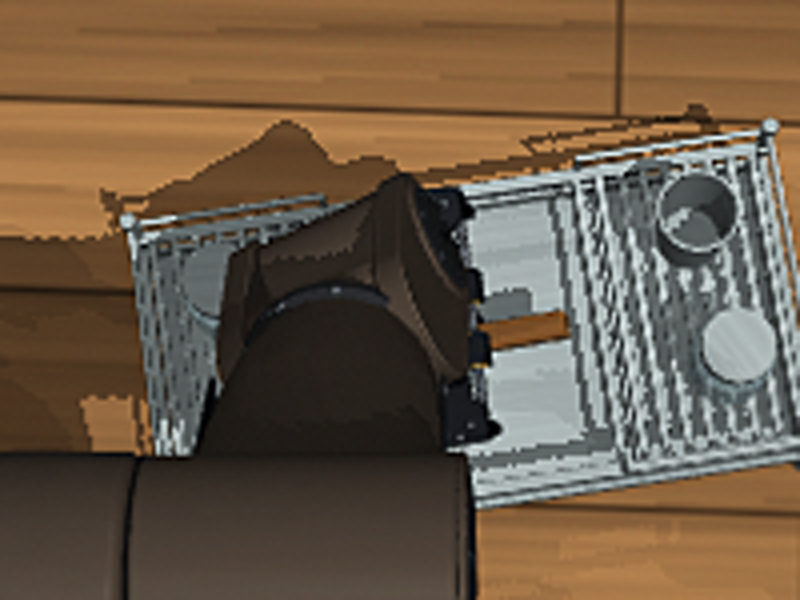

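Run:
```python
from plan import *
show((16,204,48),[(16+1.75*i,204-6.5*i,48-0.25*i) for i in range(1,9)])
for i in range(9):
    th=np.radians(16+1.75*i);yb=204-6.5*i; print(round(44+18/np.cos(th)+(yb-90)*np.tan(th)),end=" ")
```

```text
(17.75, 197.5, 47.75) dx -0.6 dz -4.1 ry -0.29 handle z 138 y -69
(19.5, 191.0, 47.5) dx -1.1 dz -8.0 ry -0.58 handle z 146 y -73
(21.25, 184.5, 47.25) dx -1.3 dz -11.7 ry -0.88 handle z 154 y -76
(23.0, 178.0, 47.0) dx -1.4 dz -15.3 ry -1.17 handle z 161 y -80
(24.75, 171.5, 46.75) dx -1.3 dz -18.6 ry -1.46 handle z 169 y -83
(26.5, 165.0, 46.5) dx -1.1 dz -21.8 ry -1.75 handle z 176 y -86
(28.25, 158.5, 46.25) dx -0.7 dz -24.8 ry -2.04 handle z 184 y -88
(30.0, 152.0, 46.0) dx -0.1 dz -27.5 ry -2.33 handle z 191 y -90
95 97 99 100 101 101 102 101 101
```

Run:
```python
from plan import *
g=[(16+1.75*i,204-9.5*i,48-0.1*i) for i in range(1,9)]
show((16,204,48),g)
for a,yb,z in g:
    th=np.radians(a); print(round(z-4+18/np.cos(th)+(yb-90)*np.tan(th)),end=" ")
```

```text
(17.75, 194.5, 47.9) dx -3.5 dz -3.4 ry -0.29 handle z 138 y -72
(19.5, 185.0, 47.8) dx -6.9 dz -6.6 ry -0.58 handle z 146 y -79
(21.25, 175.5, 47.7) dx -10.1 dz -9.7 ry -0.88 handle z 154 y -85
(23.0, 166.0, 47.6) dx -13.1 dz -12.5 ry -1.17 handle z 162 y -92
(24.75, 156.5, 47.5) dx -15.9 dz -15.2 ry -1.46 handle z 170 y -98
(26.5, 147.0, 47.4) dx -18.6 dz -17.7 ry -1.75 handle z 177 y -104
(28.25, 137.5, 47.3) dx -21.1 dz -20.0 ry -2.04 handle z 185 y -109
(30.0, 128.0, 47.2) dx -23.5 dz -22.1 ry -2.33 handle z 192 y -114
96 97 96 95 94 92 89 86
```

play_rows([
  {"dx":-4,"dy":0,"dz":-3,"rx":0,"ry":-0.25,"rz":0},
  {"dx":-7,"dy":0,"dz":-6.5,"rx":0,"ry":-0.55,"rz":0},
  {"dx":-10,"dy":0,"dz":-9.5,"rx":0,"ry":-0.85,"rz":0},
  {"dx":-13,"dy":0,"dz":-12.5,"rx":0,"ry":-1.15,"rz":0},
  {"dx":-16,"dy":0,"dz":-15,"rx":0,"ry":-1.45,"rz":0},
  {"dx":-18.5,"dy":0,"dz":-17.5,"rx":0,"ry":-1.75,"rz":0},
  {"dx":-21,"dy":0,"dz":-20,"rx":0,"ry":-2.04,"rz":0},
  {"dx":-23.5,"dy":0,"dz":-22,"rx":0,"ry":-2.33,"rz":0},
])

```text
t: 6.45
eef_pos: [517.0, 51.1, 303.9]
tcp_rot: [3.139, 0.525, 1.726]
ft_force: [-0.6, -0.2, -1.8]
opening: 0.205
```

Run:
```python
from h import *
s=env.state(); print(s["joints"].round(2),s["ft_force"].round(1),s["moment"].round(2),s["opening"])
c=viewer.read_camera("side"); crop(c,"pics/side6.png",235,130,445,330,3)
c=viewer.read_camera("top"); crop(c,"pics/top6.png",200,165,400,315,4)
```

```text
[ 0.05  0.49  1.93 -0.76  0.81  0.46] [-0.6 -0.2 -1.8] [ 0.31 -0.08 -0.01] 0.20545869712571407
```

View pics/side6.png

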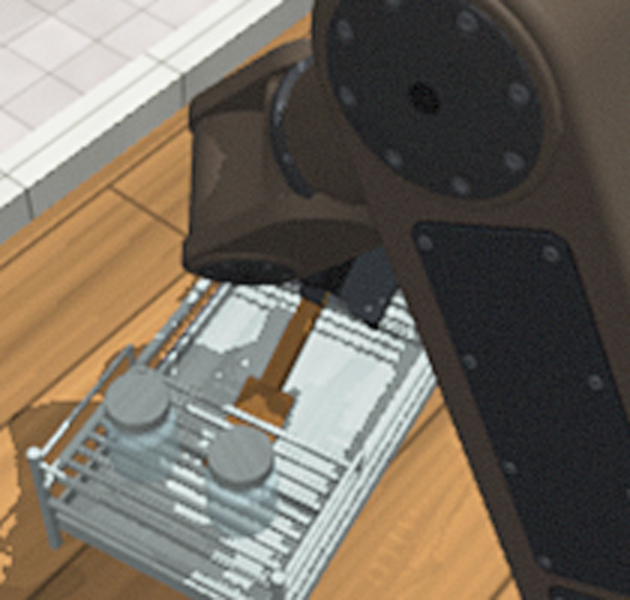

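View pics/top6.png

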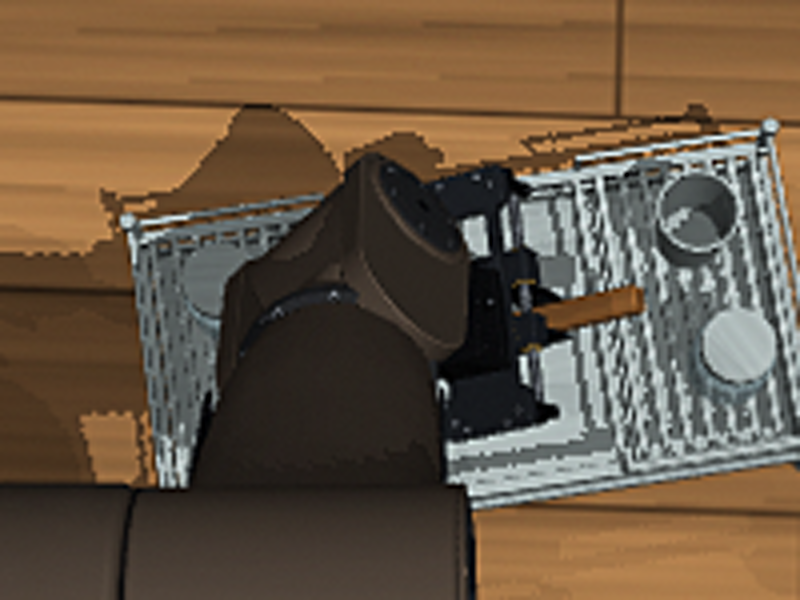

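Run:
```python
from plan import *
g=[(30+.75*i,128-6.5*i,47+4.5*i) for i in range(1,9)]
show((30,128,47),g)
for a,yb,z in g:
    th=np.radians(a); print(round(z-4+18/np.cos(th)+(yb-90)*np.tan(th)),end=" ")
```

```text
(30.75, 121.5, 51.5) dx -5.5 dz -3.3 ry -0.12 handle z 200 y -119
(31.5, 115.0, 56.0) dx -11.0 dz -6.5 ry -0.25 handle z 207 y -124
(32.25, 108.5, 60.5) dx -16.5 dz -9.8 ry -0.38 handle z 215 y -128
(33.0, 102.0, 65.0) dx -21.9 dz -13.0 ry -0.50 handle z 222 y -133
(33.75, 95.5, 69.5) dx -27.3 dz -16.1 ry -0.62 handle z 230 y -137
(34.5, 89.0, 74.0) dx -32.6 dz -19.3 ry -0.75 handle z 238 y -142
(35.25, 82.5, 78.5) dx -37.9 dz -22.4 ry -0.88 handle z 245 y -146
(36.0, 76.0, 83.0) dx -43.2 dz -25.4 ry -1.00 handle z 253 y -151
87 88 89 90 91 91 91 91
```

play_rows([
  {"dx":-6,"dy":0,"dz":-3,"rx":0,"ry":-0.12,"rz":0},
  {"dx":-12,"dy":0,"dz":-6,"rx":0,"ry":-0.25,"rz":0},
  {"dx":-18,"dy":0,"dz":-9,"rx":0,"ry":-0.38,"rz":0},
  {"dx":-24,"dy":0,"dz":-12,"rx":0,"ry":-0.5,"rz":0},
  {"dx":-30,"dy":0,"dz":-15,"rx":0,"ry":-0.62,"rz":0},
  {"dx":-36,"dy":0,"dz":-18,"rx":0,"ry":-0.75,"rz":0},
  {"dx":-43,"dy":0,"dz":-21,"rx":0,"ry":-0.88,"rz":0},
  {"dx":-49,"dy":0,"dz":-24,"rx":0,"ry":-1.0,"rz":0},
])

```text
t: 7.22
eef_pos: [521.6, 20.7, 350.0]
tcp_rot: [3.138, 0.63, 1.725]
ft_force: [-0.5, -0.5, -0.5]
opening: 0.206
```

Run:
```python
from h import *
s=env.state(); print(s["joints"].round(2),s["ft_force"].round(1),s["moment"].round(2),s["opening"])
R=Ro.from_euler("xyz",s["tcp_rot"]); print("up40 in tool",R.inv().apply([0,0,1]).round(3))
c=viewer.read_camera("side"); crop(c,"pics/side7.png",235,130,445,330,3)
c=viewer.read_camera("top"); crop(c,"pics/top7.png",200,165,400,315,4)
```

```text
[ 0.    0.43  1.9  -0.84  0.9   0.42] [-0.5 -0.5 -0.5] [ 0.39 -0.05 -0.02] 0.20598945281652878
up40 in tool [-0.589  0.003 -0.808]
```

View pics/side7.png

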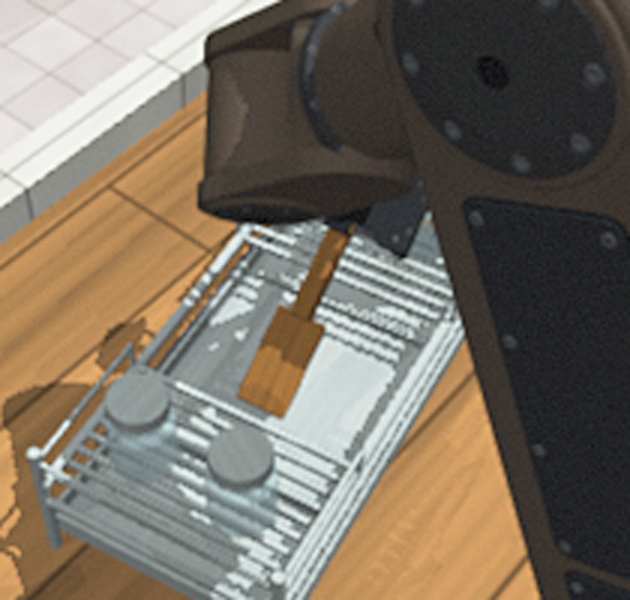

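View pics/top7.png

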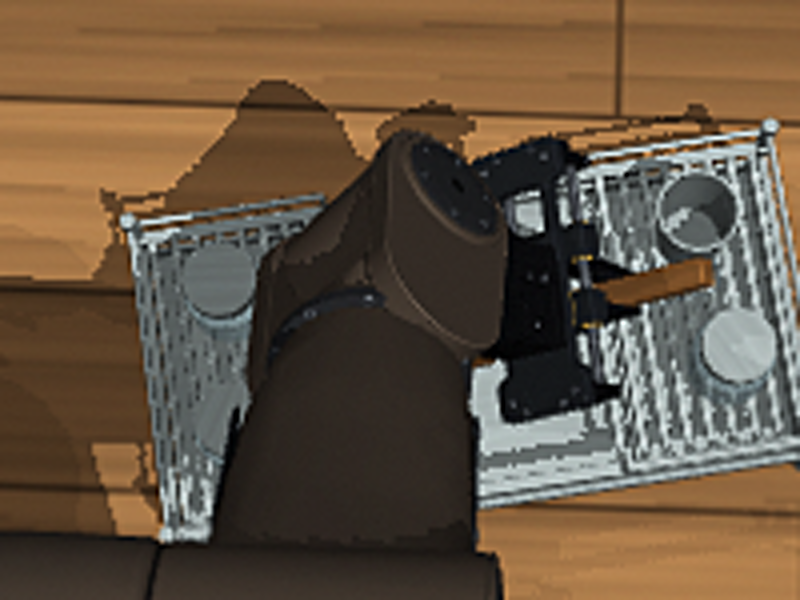

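The blade is now fully inside the opening, its tip at about (260,410) in the side crop. I'll lift straight up.

play_rows([
  {"dx":-6,"dy":0,"dz":-8,"rx":0,"ry":0,"rz":0},
  {"dx":-18,"dy":0,"dz":-24,"rx":0,"ry":0,"rz":0},
  {"dx":-30,"dy":0.2,"dz":-41,"rx":0,"ry":0,"rz":0},
  {"dx":-42,"dy":0.2,"dz":-58,"rx":0,"ry":0,"rz":0},
  {"dx":-54,"dy":0.3,"dz":-74,"rx":0,"ry":0,"rz":0},
  {"dx":-66,"dy":0.3,"dz":-90,"rx":0,"ry":0,"rz":0},
  {"dx":-78,"dy":0.4,"dz":-107,"rx":0,"ry":0,"rz":0},
  {"dx":-88,"dy":0.4,"dz":-121,"rx":0,"ry":0,"rz":0},
])

```text
t: 7.98
eef_pos: [521.2, 21.1, 501.9]
tcp_rot: [3.135, 0.63, 1.724]
ft_force: [0.5, 0.3, -1.2]
opening: 0.207
```

play_rows([
  {"dx":-9,"dy":0,"dz":-12,"rx":0,"ry":0,"rz":0},
  {"dx":-15,"dy":0,"dz":-20,"rx":0,"ry":0,"rz":0},
  {"dx":-18,"dy":0,"dz":-24,"rx":0,"ry":0,"rz":0},
  {"dx":-18,"dy":0,"dz":-24,"rx":0,"ry":0,"rz":0},
  {"dx":-18,"dy":0,"dz":-24,"rx":0,"ry":0,"rz":0},
  {"dx":-18,"dy":0,"dz":-24,"rx":0,"ry":0,"rz":0},
])

```text
t: 8.48
eef_pos: [521.1, 20.6, 530.9]
tcp_rot: [3.138, 0.629, 1.725]
ft_force: [-0.1, 0.4, -1.5]
opening: 0.208
```

Run:
```python
from h import *
s=env.state(); print(s["t"],s["eef_pos"],s["qvel"].round(3),s["ft_force"].round(1),s["opening"])
R=Ro.from_euler("xyz",s["tcp_rot"])
P=s["eef_pos"]+R.apply([[203,0,179],[-77,0,175]]); print("pred blade, handle",P.round(0))
for n in("side","top"):
    c=viewer.read_camera(n); im=c["image"][:,:,::-1].copy(); u=proj(c,P); print(n,u.round(0))
    cv2.imwrite(f"pics/{n}8.png",im)
```

```text
8.4833 [521.08885618  20.62655128 530.90460497] [-0.001  0.004 -0.    -0.001  0.002 -0.002] [-0.1  0.4 -1.5] 0.20797760496454118
pred blade, handle [[ 513.   79.  267.]
 [ 547. -143.  435.]]
side [[320. 221.]
 [370. 113.]]
top [[293. 241.]
 [383. 215.]]
```

View pics/side8.png

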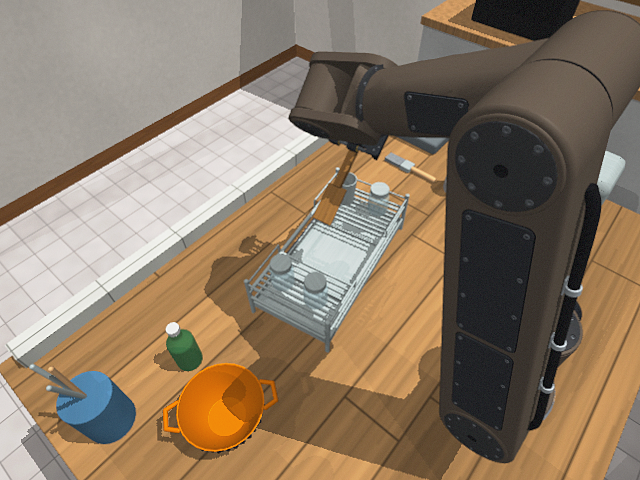

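View pics/top8.png

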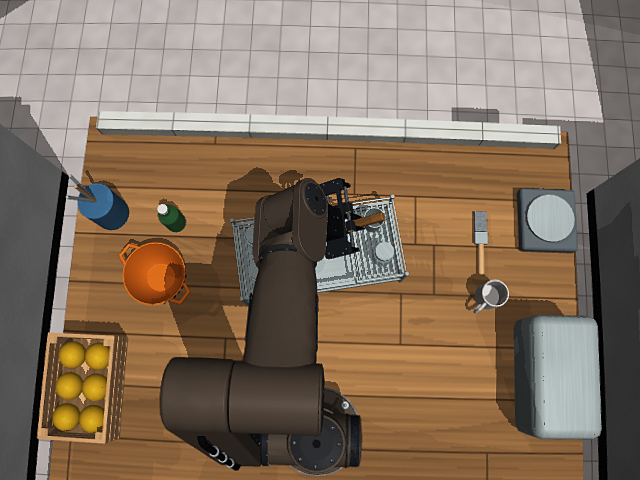

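The side view shows the blade tip at about (326,221), close to the predicted (320,221). In the top view the handle end is at (383,216), also as predicted. The jars, steel glass and bystanders look unmoved, so I'll hand in.

Run:
```python
from cell import env
print(env.job_done()); s=env.state(); print(s["t"],s["opening"],s["eef_pos"])
```

```text
the job is handed in; nothing more can be done
None
the job is handed in; nothing more can be done
```

I got the spatula out of the rack, and the arm is holding it still, well above the jars. The job is handed in at about 8.5 s of the 45 s allowed; no verdict comes back.

**What I did:** I gripped the handle about 63 mm from mid-length on the handle-end side. I slid the spatula 55 mm toward the blade, so the handle end came out from under its deck, then tilted it handle-end up to about 36° while drawing it back. Once the blade was clear of the deck, I lifted it straight up.

**On the way:** For several control steps the calculated handle end was at about 130–190 mm and the blade tip at about 47 mm. The middle of the spatula was inside the opening.

**Last checks:**
- **Height:** the calculated blade tip is at about 267 mm and the handle end at about 435 mm, against the 205 mm required. Both matched the pictures to within about 6 pixels.
- **Grip:** the fingers are stopped about 20 mm apart, which is the handle's width. I did not measure the grip force directly.
- **Stillness:** the joint speeds are about zero and the wrist force is under 2 N.
- **Surroundings:** the jars, steel glass, colander, mug, bottle and brush look unmoved in the pictures. The arm hid parts of the rack in some views. I judged this by eye and did not measure it.

The first move call was refused as invalid until I gave all six numbers in each row. No check failed or disagreed.

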